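# Clamp the glued airer foot

### The job

Stand the glued wooden airer foot, stub upwards, squarely on the middle of the narrow steel rest of the bar clamp with its pale and dark halves facing the two jaws, and let go of it. Then pump the orange trigger until the moving jaw's rubber pad presses the foot against the fixed jaw and is pushed about half-way in (some 8 mm of its 16), never nearly all the way, which would crush the joint; do not push the jaw by hand. Finish while still holding the trigger squeezed so that the pressure stays on, and leave the other things on the ledge alone.

Things in the scene. Friction and masses are not known exactly. Their poses are not given: they have to be found in the camera images.
- clamp: One-hand bar clamp fixed upside-down on a plywood board (80 x 335 x 12 mm). Origin: under the board, below the fixed jaw's face. y runs along the bar from the moving jaw (-y end) past the rest and the black fixed jaw to the orange trigger and black handle (+y end); z up. Fixed jaw face: plane y = 0, 70 mm wide, 98 to 148 mm high. Handle: y = 135 to 159 mm, top 158 mm high.
- rest_top (a point): Centre of the top of the narrow steel rest between the jaws: 24 mm wide (clamp x), 44 mm long (clamp y), 100 mm above the ledge, 26 mm in front of the fixed jaw's face. Axes as the clamp's.
- pad_face (a point): Centre of the face of the black rubber pad (34 x 34 mm) on the orange moving jaw, 120 mm above the ledge, looking to clamp +y at the fixed jaw. The jaw closes towards +y. The pad sits on a yellow spring plunger. The orange jaw behind it is 44 mm wide and reaches 143 mm above the ledge.
- pad (a joint): How far the pad is pushed back into its jaw, m: 0 = free, 0.016 = fully in. Spring: about 0.8 N per mm.
- jaw (a joint): Travel of the moving jaw, m: 0 = widest open (115 mm from free pad to fixed jaw), growing as it closes; starts at 0 to 0.022. About 3 N of friction keeps it where it is left, so that the ratchet alone holds only a light touch (pad in by some 3 mm): more pressure lasts only while the trigger is kept squeezed.
- trigger (a joint): Angle of the orange trigger, rad: 0 = let out, leaning 0.17 rad to clamp -y; 0.34 = fully squeezed, leaning 0.17 rad towards the handle. Squeezing drives the jaw to +y, about 70 mm per rad (up to 24 mm a stroke, after up to 10 mm idle); on letting out the jaw stays and a light spring returns the trigger (2 to 3 N at the grip).
- trigger_grip (a point): Place to take the trigger: centre of its orange paddle, 22 mm wide (clamp x), 14 mm thick, 70 mm long, 132 mm from its pivot; the paddle's top is 27 mm beyond this point. It can be pinched across its width from above or pushed towards the handle.
- pivot (a point): Axis of the trigger (parallel to clamp x), 20 mm above the ledge. Axes as the clamp's.
- foot_center (a point): Centre, half-way up, of the glued wooden foot of a clothes airer, 74 mm tall, about 0.15 kg: body 46 (its x) x 52 (its y) x 40 mm high, with a round stub 22 mm in diameter and 34 mm long on top in the middle. Underside 37 mm below this point. Its +y half is pale wood, the -y half dark, glued in the middle: the jaws must press along its y, either way round.
- foot: The same foot; origin at the centre of its underside.
- tub: closed blue plastic detergent tub, 126 x 176 x 131 mm, to be left alone; origin at the centre of its underside.
- scoop: white measuring scoop, cup 58 mm wide and 45 mm tall with an 85 mm flat handle, to be left alone; origin at the centre of its underside.
- funnel: stainless funnel standing mouth down, 100 mm wide, 95 mm tall, to be left alone; origin at the centre of its underside.
- jar: glass jar with a screw lid, 72 mm wide, 110 mm tall, to be left alone; origin at the centre of its underside.
- peg0: green clothes peg lying flat, 72 mm long, to be left alone; origin at the centre of its underside.
- peg1: green clothes peg lying flat, 72 mm long, to be left alone; origin at the centre of its underside.
Things that resemble listed ones, but are neither listed nor needed, are in the scene too. There is more than one size of the foot; the job needs the middle-sized.

How it is judged:
By the outcome, as a careful person would: the job done as asked, in the order asked, and still so for the second after the job is handed in, while the arm keeps its last pose, push and grip.
It also fails if it takes over 67 s, if anything falls off the work surface, if the arm or the gripper's body presses on something with over 40 N, if the wrist force passes 120 N, or if a joint passes its speed limit or range.

### The arm

A 6-joint arm with a two-finger parallel gripper is mounted at the origin on the work surface. World frame = base frame: x ahead of the robot, y to its left, z up, the work surface at z = 0. Lengths are in mm, angles in rad, forces in N, time in s.
With the tool pointing down it reaches from about 350 to 775 mm from the base axis. Payload 7.3 kg.
Tool frame: the origin (TCP) lies at the very end of the fingers, on their centre line; the grasp point (between the pads) lies 19 mm behind it; z points along the fingers, y is the line along which they close (so a half turn about z gives the same grasp; the last joint's range is limited). The gripper opens to 92 mm and grips with 3 to 60 N. Pads are 19 mm wide; open, the fingers measure 130 mm over their backs; the gripper's body (75 mm by 190 mm) begins 47 mm behind the grasp point.
Start: joints at [1.069, 0.342, 1.524, -0, 1.275, -0.146], TCP at [182.865, 492.143, 226.741] pointing down, gripper open.
Joint ranges: [-2.53, 2.53], [-0.77, 2.02], [0.04, 2.7], [-1, 4.14], [0.28, 2.66], [-3.11, 3.11]. Speed limits (rad/s): [2.57, 2.57, 3.14, 3.14, 3.14, 3.14].

### API

Orientations are given as [roll, pitch, yaw] about the fixed x, y, z axes, in that order (R = Rz(yaw) Ry(pitch) Rx(roll)).
In Python, from plant import bot gives the robot as it stands.
- The arm moves only by the tool send_rows, never from a script. Its argument "rows" is a list of rows, each an object of numbers: "x", "y", "z": the shift along the tool's x, y, z in units of 0.2 m (1.0 is 0.2 m); "ax", "ay", "az": the turn, a rotation vector about the tool's x, y, z in units of 60 degrees (1.0 is 60 degrees); "jaw": the opening, from -1 (shut) to 1 (fully open), so that 0 is half open. In form: [{"x": .., "y": .., "z": .., "ax": .., "ay": .., "az": .., "jaw": ..}, ...]. A call has exactly 10 rows; each row is the pose to reach, as a shift and turn from the pose commanded when the call began, along the tool's axes at that moment; what a row does not reach only later rows make up. A row lasts 1/8 s, in which the tool goes at most 62.5 mm and 10.7 degrees, less where a joint would pass 70% of its speed; a pose out of reach is approached as far as the arm can. A call with a number of a shift or a turn outside -1 to 1 is refused whole. A call with a gripper value outside its range is refused whole. The fingers move at their own pace and stop on an object; the grip force is fixed at half the most. Time passes only in rows, so rows that repeat a pose let the fingers close, or fill a call up. It gives the time, the measured TCP pose, the force, the opening and the grip force at its end, in the units of the state.
- bot.get_obs(): the state, without advancing time (a new reading comes with each control period).
- bot.capture(name): name is "side" or "top"; returns (picture, depth): 384x512x3 uint8, red, green, blue; 384x512 float32, mm along the optical axis (not along the pixel's ray), 0 where there is no reading.
- bot.camera_model(name): a dict with "vertical_fov" (degrees; the focal length in pixels is half the picture's height over the tangent of half this angle, whatever the lens; pixels are square), "cx", "cy" (the principal point, pixels), "R" (3x3) and "t" (3): a world point X has camera coordinates R X + t. Camera axes: x right, y down, z forward; pixel columns grow to the right and rows downward; lengths in mm; the calibration is good to about 2 mm. A picture is of the moment at which its call begins. camera_model takes no time and is no camera call.
- bot.close_job(): hands the job in; it is judged then, once.
The state is a dict: "time": time; "joint_positions": joint angles; "dq": joint speeds; "tau": joint torques, N m; "tool_pos": TCP position; "tcp_rot": TCP orientation; "contact_force": force on the tool from outside, world axes, zero at the start; "moment": the same for the moment, N m; "grip_width": finger opening in mm; "finger_force": force on a finger pad.
Only numpy, scipy, OpenCV 4.12 (cv2) and the standard library are available. Lean on these libraries where they do the work, as an engineer would, in place of code of your own. Each camera call takes 0.05 s, during which the arm holds its last target. There are 200 camera calls.

## Working session

There is one attempt and no reset: what is moved stays moved. The work goes in short steps, Python scripts to look and compute and a tool call to move; the robot and the scene stay as the last step left them, time stands still between calls to the robot, and variables do not carry over. Pictures are saved under pics/ and viewed, at most 10 in all, crops included, and the job is handed in when it is done.

Besides the shell and the picture viewer there is one more tool, called after "Call:" by a JSON object that holds its "op" and its "data", one argument or row to a line. send_rows: Moves the arm, as the interface text tells. Its arguments: {"type":"object","properties":{"rows":{"type":"array","items":{"type":"object","properties":{"x":{"type":"number","minimum":-1,"maximum":1},"y":{"type":"number","minimum":-1,"maximum":1},"z":{"type":"number","minimum":-1,"maximum":1},"ax":{"type":"number","minimum":-1,"maximum":1},"ay":{"type":"number","minimum":-1,"maximum":1},"az":{"type":"number","minimum":-1,"maximum":1},"jaw":{"type":"number"}}}}},"required":["rows"]}

```bash
mkdir -p pics; python3 - <<'E'
from plant import bot
import cv2,numpy as np
for n in("side","top"):
    p,d=bot.capture(n); cv2.imwrite(f"pics/{n}0.png",p[:,:,::-1]); np.save(f"pics/{n}0.npy",d); m=bot.camera_model(n); print(n,m)
    print((d>0).mean())
print(bot.get_obs())
E
```

```text
side {'vertical_fov': 57.726992963671925, 'cx': 256.3168625709128, 'cy': 193.6079618860443, 'R': array([[ 0.94974027, -0.31296773,  0.00667966],
       [-0.2196949 , -0.68158895, -0.69797611],
       [ 0.22299678,  0.66142854, -0.71608989]]), 't': array([-537.7303528 ,  228.40401987,  917.0027208 ])}
0.9960123697916666
top {'vertical_fov': 55.825941280679295, 'cx': 255.04215390863115, 'cy': 193.68816464883722, 'R': array([[ 0.02051097, -0.9997663 , -0.00682914],
       [-0.98350931, -0.01894885, -0.17986213],
       [ 0.17969069,  0.01040567, -0.98366812]]), 't': array([ 17.83698017, 570.07342136, 972.32320309])}
0.995880126953125
{'time': 0.1, 'joint_positions': array([ 1.06900102e+00,  3.42624749e-01,  1.52487845e+00, -1.59745209e-05,
        1.27539827e+00, -1.46012657e-01]), 'dq': array([ 1.66056366e-04, -1.20878866e-03, -2.06219773e-03, -2.29536054e-05,
        1.45816516e-03,  5.25669517e-04]), 'tau': array([ 2.33052662e-03, -4.32005596e+01, -2.44694692e+01,  7.19702058e-02,
        5.26516966e-02, -7.07224785e-05]), 'tool_pos': array([182.69310946, 491.82073551, 226.14417056]), 'tcp_rot': array([-3.14029555e+00, -1.75310153e-04,  2.78581455e+00]), 'contact_force': array([ 0.56053879, -0.19106362, -0.06969982]), 'moment': array([-0.00125479, -0.00860471,  0.01474118]), 'finger_force': 0.0, 'grip_width': 91.72087802569037}
```

View pics/side0.png

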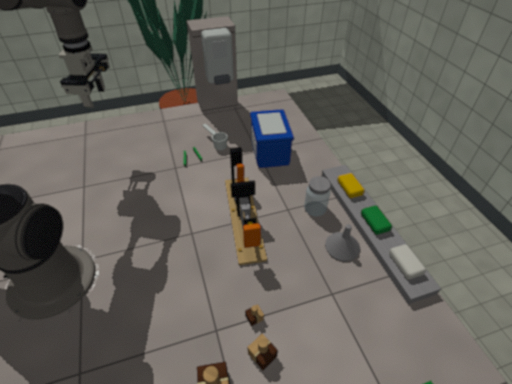

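View pics/top0.png

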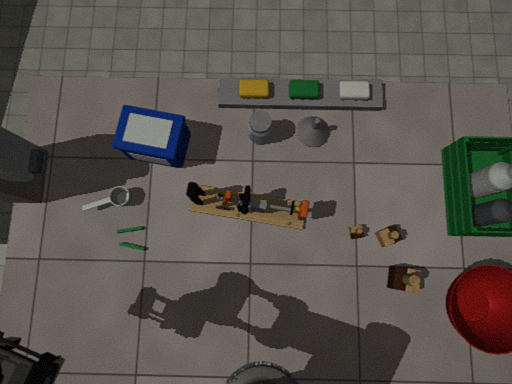

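The pictures show the clamp near top-view pixel (250,207), with the handle end at (195,192) and the moving jaw at (303,210). The three feet are small (356,231), middle (389,236) and large (404,279). Next I'll enlarge the feet and the clamp and take 3D points from them.

```bash
cat > h.py <<'E'
from plant import bot
import numpy as np, cv2
def cloud(n,d):
    m=bot.camera_model(n); f=192/np.tan(np.radians(m["vertical_fov"]/2))
    v,u=np.mgrid[0:384,0:512]
    c=np.stack([(u-m["cx"])/f*d,(v-m["cy"])/f*d,d],-1)
    return (c-m["t"])@m["R"]
def proj(n,X):
    m=bot.camera_model(n); f=192/np.tan(np.radians(m["vertical_fov"]/2))
    c=np.atleast_2d(X)@m["R"].T+m["t"]; return c[:,:2]/c[:,2:]*f+[m["cx"],m["cy"]]
E
python3 - <<'E'
from h import *
t=cv2.imread("pics/top0.png"); s=cv2.imread("pics/side0.png")
a=cv2.resize(t[170:240,180:320],None,fx=5.7,fy=5.7,interpolation=cv2.INTER_CUBIC)[:300,:798]
a=cv2.resize(t[180:235,180:320],(780,306),interpolation=cv2.INTER_CUBIC)
b=cv2.resize(t[215:300,340:430],(290,274),interpolation=cv2.INTER_CUBIC)
c=cv2.resize(s[295:384,190:290],(308,274),interpolation=cv2.INTER_CUBIC)
e=cv2.resize(s[145:265,215:275],(137,274),interpolation=cv2.INTER_CUBIC)
o=np.zeros((600,800,3),np.uint8); o[:306,:780]=a; o[312:586,:290]=b; o[312:586,300:608]=c; o[312:586,620:757]=e
cv2.imwrite("pics/c0.png",o)
T=cloud("top",np.load("pics/top0.npy"));S=cloud("side",np.load("pics/side0.npy"))
for n,P,r in (("top",T,(215,255,370,410)),("side",S,(330,372,240,285))):
    q=P[r[0]:r[1],r[2]:r[3]].reshape(-1,3)
    for lo,hi in((8,20),(20,34),(34,46),(46,60),(60,72),(72,90)):
        k=q[(q[:,2]>lo)&(q[:,2]<hi)]
        if len(k)>3: print(n,lo,hi,len(k),k.mean(0).round(1),k.min(0).round(0),k.max(0).round(0))
# clamp parts
for n,P in(("top",T),("side",S)):
    im=cv2.cvtColor(cv2.imread(f"pics/{n}0.png"),cv2.COLOR_BGR2HSV)
    M=(im[...,0]<14)&(im[...,1]>190)&(im[...,2]>90)&(P[...,2]>30)&(P[...,0]<800)&(P[...,0]>300)
    k,l,st,ce=cv2.connectedComponentsWithStats(M.astype(np.uint8))
    for i in range(1,k):
        if st[i,4]>15:
            q=P[l==i]; print(n,"orange",st[i],q.mean(0).round(1),q.min(0).round(),q.max(0).round())
# board: low points 8..16 near clamp
    B=(abs(P[...,2]-12)<5)&(im[...,1]>90)&(P[...,1]<350)&(P[...,1]>-100)&(im[...,0]<30)&(P[...,0]>350)&(P[...,0]<700)
    k,l,st,ce=cv2.connectedComponentsWithStats(cv2.dilate(B.astype(np.uint8),np.ones((5,5))))
    for i in range(1,k):
        if st[i,4]>300:
            q=P[(l==i)&B]; print(n,"board",st[i],cv2.minAreaRect(q[:,:2].astype(np.float32)),q[:,2].mean())
    q=P[(abs(P[...,2]-147)<6)&(P[...,0]>400)&(P[...,0]<700)&(abs(P[...,1]-150)<100)]
    print(n,"148",len(q),q.mean(0),cv2.minAreaRect(q[:,:2].astype(np.float32)))
E
```

```text
top 8 20 26 [ 458.3 -331.    14.8] [ 432. -364.   10.] [ 493. -320.   20.]
top 20 34 33 [ 455.3 -331.4   27.3] [ 431. -360.   20.] [ 491. -320.   34.]
top 34 46 231 [ 461.2 -348.6   39.5] [ 431. -383.   34.] [ 490. -320.   45.]
top 46 60 16 [ 460.9 -344.    52.7] [ 452. -349.   46.] [ 472. -342.   59.]
top 60 72 20 [ 460.7 -348.5   68.2] [ 452. -363.   60.] [ 471. -341.   72.]
top 72 90 43 [ 461.3 -351.2   74.2] [ 451. -362.   72.] [ 470. -341.   79.]
side 8 20 54 [ 458.9 -367.8   14.4] [ 434. -383.    8.] [ 494. -340.   20.]
side 20 34 66 [ 457.8 -366.6   27.5] [ 435. -382.   20.] [ 494. -340.   34.]
side 34 46 397 [ 463.1 -354.3   40.1] [ 435. -382.   34.] [ 494. -319.   44.]
side 46 60 28 [ 462.1 -358.3   52.6] [ 454. -361.   46.] [ 472. -351.   59.]
side 60 72 24 [ 461.7 -357.3   67.3] [ 454. -361.   60.] [ 472. -350.   72.]
side 72 90 78 [ 464.  -350.8   74.4] [ 454. -361.   72.] [ 475. -341.   77.]
top orange [224 190   8  11  46] [542.4  95.4 186.7] [386.  19. 112.] [ 559.  110. 1059.]
top orange [299 201  10  16 118] [517.2 -96.3 139.9] [ 498. -108.  113.] [537. -86. 147.]
top orange [483 265  18   3  18] [ 383.9 -586.5   99.7] [ 380. -607.   97.] [ 385. -566.  105.]
top orange [478 274  34  24 280] [ 333.8 -637.    52.1] [ 300. -666.   30.] [ 386.   19. 1059.]
top board [ 188  183  114   48 3130] ((540.5331420898438, 55.484718322753906), (323.5731201171875, 79.33383178710938), 81.76457977294922) 12.05165082211605
top 148 120 [536.97033191  80.01312362 147.79223424] ((543.0569458007812, 125.27107238769531), (152.15432739257812, 68.1697769165039), 88.36015319824219)
side board [ 224  177   44   86 1372] ((542.3991088867188, 55.120826721191406), (323.54364013671875, 77.87298583984375), 81.77804565429688) 12.623222702610395
side 148 134 [545.16793182 100.98508016 147.35961476] ((543.902099609375, 121.00028991699219), (142.91656494140625, 68.16912078857422), 88.5031967163086)
```

View pics/c0.png

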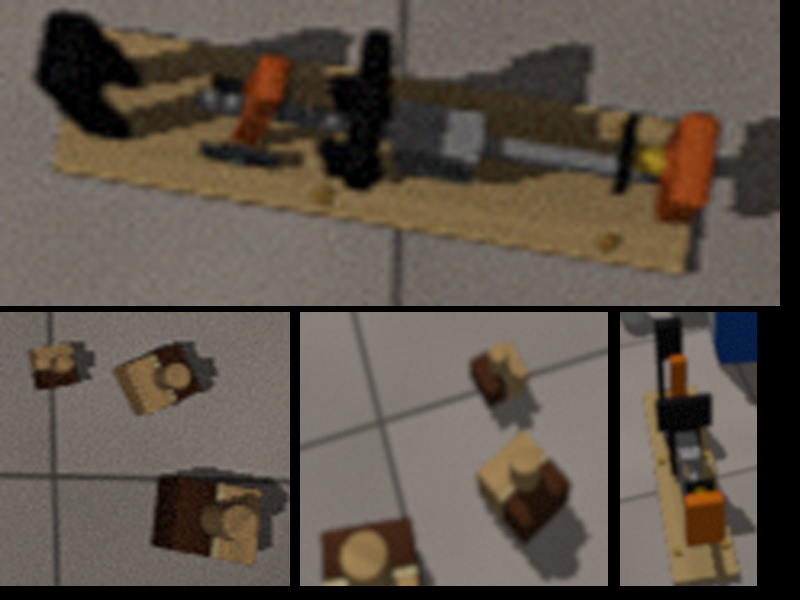

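The crop shows the middle foot upright with its pale half towards world +y. The clamp's trigger is at about (228,198) in the top view, the rest at (264,203), and the pad and jaw at (292-303,208). Next I'll fit the frames.

```bash
cat >> h.py <<'E'
def load(tag): 
    o={}
    for n in("top","side"):
        o[n]=(cv2.imread(f"pics/{n}{tag}.png"),cloud(n,np.load(f"pics/{n}{tag}.npy")))
    return o
TH=np.radians(-8.23); EX=np.array([np.cos(TH),np.sin(TH)]); EY=np.array([-np.sin(TH),np.cos(TH)])
E
python3 - <<'E'
from h import *
D=load(0)
def r(q,lab):
    if len(q)<4: print(lab,len(q));return
    print(lab,len(q),"x %.1f..%.1f y %.1f..%.1f z %.1f..%.1f"%tuple(np.ravel([np.percentile(q[:,i],[3,97]) for i in range(3)])))
for n,(im,P) in D.items():
    C=np.stack([P[...,:2]@EX,P[...,:2]@EY,P[...,2]],-1)
    hs=cv2.cvtColor(im,cv2.COLOR_BGR2HSV)
    B=(abs(P[...,2]-12)<5)&(hs[...,1]>90)&(P[...,1]<350)&(P[...,1]>-150)&(hs[...,0]<30)&(P[...,0]>450)&(P[...,0]<650)
    r(C[B],n+" board")
    dark=(hs[...,2]<60)
    box=(P[...,0]>450)&(P[...,0]<650)&(P[...,1]>-150)&(P[...,1]<260)
    r(C[box&dark&(abs(P[...,2]-148)<6)&(P[...,1]<110)],n+" fixed jaw top")
    r(C[box&dark&(P[...,2]>90)&(P[...,2]<143)&(P[...,1]<110)&(P[...,1]>0)],n+" fixed jaw mid")
    r(C[box&dark&(abs(P[...,2]-156)<7)&(P[...,1]>130)],n+" handle top")
    org=(hs[...,0]<14)&(hs[...,1]>150)&(hs[...,2]>80)
    for lo,hi in((100,130),(130,150),(150,170),(170,185)): r(C[box&org&(P[...,1]>50)&(P[...,2]>lo)&(P[...,2]<hi)],n+f" trig {lo}")
    r(C[box&org&(P[...,1]<0)&(abs(P[...,2]-143)<5)],n+" mj top")
    r(C[box&org&(P[...,1]<0)],n+" mj")
    r(C[box&~org&(abs(P[...,2]-100)<4)&(P[...,1]<70)&(hs[...,1]<60)],n+" rest")
    # foot
    F=(P[...,0]>420)&(P[...,0]<505)&(P[...,1]>-395)&(P[...,1]<-310)
    q=P[F&(abs(P[...,2]-40)<5)][:,:2].astype(np.float32); print(n,"foot rect",cv2.minAreaRect(q))
    pale=F&(abs(P[...,2]-40)<4)&(hs[...,2]>110); dk=F&(abs(P[...,2]-40)<4)&(hs[...,2]<80)
    a,b=P[pale].mean(0),P[dk].mean(0); print("pale",a,"dark",b,np.degrees(np.arctan2(*(a-b)[1::-1])))
    for i,(x0,x1,y0,y1) in enumerate([(440,500,-310,-250),(330,420,-440,-330)]):
        G=(P[...,0]>x0)&(P[...,0]<x1)&(P[...,1]>y0)&(P[...,1]<y1)&(P[...,2]>8); q=P[G]; 
        if len(q): print("other",i,q.min(0).round(),q.max(0).round())
E
```

```text
top board 1870 x 488.6..563.8 y -22.9..275.3 z 8.5..15.5
top fixed jaw top 144 x 494.9..558.1 y 122.0..135.1 z 143.9..150.9
top fixed jaw mid 153 x 493.0..545.9 y 95.0..157.5 z 91.8..137.2
top handle top 133 x 509.8..543.7 y 257.1..278.8 z 151.6..160.6
top trig 100 8 x 516.6..536.6 y 178.4..187.3 z 112.4..126.9
top trig 130 4 x 518.0..527.6 y 180.9..183.0 z 137.3..148.9
top trig 150 4 x 517.7..532.4 y 176.9..180.4 z 154.6..167.0
top trig 170 36 x 518.2..535.7 y 165.9..176.8 z 173.0..179.1
top mj top 99 x 507.2..545.1 y -30.5..-16.2 z 139.4..145.4
top mj 141 x 506.5..545.0 y -30.4..-12.0 z 78.9..145.3
top rest 143 x 515.9..538.7 y 75.7..116.8 z 96.9..102.5
top foot rect ((461.81182861328125, -351.6637268066406), (45.824867248535156, 52.31631088256836), 24.165977478027344)
pale [ 455.74561468 -337.88242445   39.49934436] dark [ 470.01637601 -364.74449453   39.77948949] 117.97995114623272
other 0 [ 452. -281.    9.] [ 492. -250.   56.]
other 1 [ 330. -425.    8.] [ 377. -348.  103.]
side board 1012 x 491.4..565.5 y -37.2..279.5 z 9.4..15.8
side fixed jaw top 99 x 496.8..558.8 y 122.7..1
[... 200 characters left out ...]
102.9..128.5
side trig 130 13 x 521.7..533.6 y 168.8..173.8 z 130.4..149.0
side trig 150 13 x 522.1..533.7 y 166.3..170.3 z 150.4..168.0
side trig 170 16 x 520.0..536.7 y 164.1..174.7 z 171.7..177.9
side mj top 32 x 507.5..549.6 y -31.4..-15.0 z 139.2..145.0
side mj 180 x 508.4..549.3 y -32.1..-15.1 z 72.8..143.7
side rest 129 x 516.7..541.2 y 76.1..126.1 z 96.9..103.1
side foot rect ((464.9940185546875, -350.70013427734375), (47.074493408203125, 52.139225006103516), 24.558349609375)
pale [ 454.13086445 -338.89275007   40.135108  ] dark [ 469.24652971 -365.78854055   40.2461079 ] 119.3363606870371
other 0 [ 454. -280.    8.] [ 494. -250.   55.]
other 1 [ 330. -399.   20.] [ 381. -348.  104.]
```

```bash
cat >> h.py <<'E'
import json,os
from scipy.spatial.transform import Rotation as Ro
def ori(yaw,tilt=0):  # tool down, yaw deg, tilt deg about clamp x (world)
    return Ro.from_rotvec(np.radians(tilt)*np.r_[EX,0])*Ro.from_euler("xyz",[180,0,yaw],degrees=True)
def W(cx,cy,z): return np.r_[cx*EX+cy*EY,z]
def mv(start,*wps):
    """start=(pos,yaw,tilt) commanded or None=measured; prints units for waypoints (all from start)"""
    o=bot.get_obs(); p,R=o["tool_pos"],Ro.from_euler("xyz",o["tcp_rot"])
    if start is not None:
        s,Rs=np.array(start[0]),ori(*start[1:])
        print("cmd-meas",(s-p).round(1),np.degrees((Rs.inv()*R).as_rotvec()).round(1)); p,R=s,Rs
    for w in wps:
        d=R.inv().apply(np.array(w[0])-p)/200; r=np.degrees((R.inv()*ori(*w[1:])).as_rotvec())/60
        print("xyz",d.round(3),"a",r.round(3))
E
python3 - <<'E'
from h import *
S=([182.9,492.1,226.7],159.61)
mv(S,([480,160,300],140),([500,100,300],130))
mv(([500,100,300],130),([520,-150,250],120),([463,-351,130],114.3))
E
```

```text
cmd-meas [0.2 0.3 0.6] [ 0.1  0.  -0. ]
xyz [-1.971 -1.039 -0.367] a [-0.    -0.     0.327]
xyz [-2.169 -1.285 -0.367] a [ 0.    -0.     0.494]
cmd-meas [ 317.3 -391.8   73.9] [  0.1  -0.  -29.6]
xyz [-1.022 -0.727  0.25 ] a [ 0.    -0.     0.167]
xyz [-1.609 -1.591  0.85 ] a [ 0.    -0.     0.262]
```

Call:
{"op": "send_rows", "data": {
  "rows": [
    {"x": -0.2, "y": -0.14, "z": -0.07, "az": 0.1, "jaw": 0.56},
    {"x": -0.5, "y": -0.35, "z": -0.2, "az": 0.2, "jaw": 0.56},
    {"x": -0.8, "y": -0.55, "z": -0.3, "az": 0.35, "jaw": 0.56},
    {"x": -1, "y": -0.8, "z": -0.35, "az": 0.5, "jaw": 0.56},
    {"x": -1, "y": -0.9, "z": -0.35, "az": 0.6, "jaw": 0.56},
    {"x": -1, "y": -0.9, "z": -0.35, "az": 0.75, "jaw": 0.56},
    {"x": -1, "y": -0.9, "z": -0.35, "az": 0.75, "jaw": 0.56},
    {"x": -1, "y": -0.9, "z": -0.35, "az": 0.75, "jaw": 0.56},
    {"x": -1, "y": -0.9, "z": -0.35, "az": 0.75, "jaw": 0.56},
    {"x": -1, "y": -0.9, "z": -0.35, "az": 0.75, "jaw": 0.56}
  ]
}}

```text
schema error: expected keys x, y, z, ax, ay, az, jaw
```

```bash
python3 - <<'E'
from h import *
mv(None,([480,60,280],114.3),([520,-100,250],114.3),([463.2,-351.2,130],114.3))
E
```

```text
xyz [-2.145 -1.506 -0.268] a [-0.001  0.     0.755]
xyz [-2.612 -2.186 -0.117] a [-0.001  0.     0.755]
xyz [-2.783 -3.462  0.485] a [-0.001  0.     0.755]
```

Call:
{"op": "send_rows", "data": {
  "rows": [
    {"x": -0.2, "y": -0.14, "z": -0.07, "ax": 0, "ay": 0, "az": 0.1, "jaw": 0.56},
    {"x": -0.5, "y": -0.35, "z": -0.2, "ax": 0, "ay": 0, "az": 0.2, "jaw": 0.56},
    {"x": -0.8, "y": -0.55, "z": -0.3, "ax": 0, "ay": 0, "az": 0.35, "jaw": 0.56},
    {"x": -1, "y": -0.8, "z": -0.35, "ax": 0, "ay": 0, "az": 0.5, "jaw": 0.56},
    {"x": -1, "y": -0.9, "z": -0.35, "ax": 0, "ay": 0, "az": 0.6, "jaw": 0.56},
    {"x": -1, "y": -0.9, "z": -0.35, "ax": 0, "ay": 0, "az": 0.75, "jaw": 0.56},
    {"x": -1, "y": -0.9, "z": -0.35, "ax": 0, "ay": 0, "az": 0.75, "jaw": 0.56},
    {"x": -1, "y": -0.9, "z": -0.35, "ax": 0, "ay": 0, "az": 0.75, "jaw": 0.56},
    {"x": -1, "y": -0.9, "z": -0.35, "ax": 0, "ay": 0, "az": 0.75, "jaw": 0.56},
    {"x": -1, "y": -0.9, "z": -0.35, "ax": 0, "ay": 0, "az": 0.75, "jaw": 0.56}
  ]
}}

```text
time: 1.35
tool_pos: [307.5, 254.1, 296.5]
tcp_rot: [-3.141, -0.0, 2.002]
contact_force: [-0.4, -0.4, -0.3]
grip_width: 71.4
finger_force: 0.0
```

```bash
python3 - <<'E'
from h import *
print(bot.get_obs()["tool_pos"])
mv(None,([480,60,280],114.3),([520,-100,250],114.3),([463.2,-351.2,130],114.3))
E
```

```text
[307.46275493 254.06329273 296.54844213]
xyz [-1.242  0.378  0.083] a [-0.    -0.     0.007]
xyz [-2.052  0.225  0.233] a [-0.    -0.     0.007]
xyz [-3.075 -0.558  0.833] a [-0.    -0.     0.007]
```

Call:
{"op": "send_rows", "data": {
  "rows": [
    {"x": -0.25, "y": 0.1, "z": 0, "ax": 0, "ay": 0, "az": 0, "jaw": 0.56},
    {"x": -0.55, "y": 0.2, "z": 0, "ax": 0, "ay": 0, "az": 0, "jaw": 0.56},
    {"x": -0.85, "y": 0.28, "z": 0, "ax": 0, "ay": 0, "az": 0.007, "jaw": 0.56},
    {"x": -1, "y": 0.25, "z": 0, "ax": 0, "ay": 0, "az": 0.007, "jaw": 0.56},
    {"x": -1, "y": 0, "z": 0, "ax": 0, "ay": 0, "az": 0.007, "jaw": 0.56},
    {"x": -1, "y": -0.1, "z": 0.1, "ax": 0, "ay": 0, "az": 0.007, "jaw": 0.56},
    {"x": -1, "y": -0.1, "z": 0.1, "ax": 0, "ay": 0, "az": 0.007, "jaw": 0.56},
    {"x": -1, "y": -0.1, "z": 0.1, "ax": 0, "ay": 0, "az": 0.007, "jaw": 0.56},
    {"x": -1, "y": -0.1, "z": 0.1, "ax": 0, "ay": 0, "az": 0.007, "jaw": 0.56},
    {"x": -1, "y": -0.1, "z": 0.1, "ax": 0, "ay": 0, "az": 0.007, "jaw": 0.56}
  ]
}}

```text
time: 2.6
tool_pos: [373.3, 63.9, 276.9]
tcp_rot: [3.141, 0.0, 1.994]
contact_force: [0.1, 0.3, -0.1]
grip_width: 71.6
finger_force: 0.0
```

Call:
{"op": "send_rows", "data": {
  "rows": [
    {"x": -0.3, "y": 0, "z": 0, "ax": 0, "ay": 0, "az": 0, "jaw": 0.56},
    {"x": -0.6, "y": 0, "z": 0, "ax": 0, "ay": 0, "az": 0, "jaw": 0.56},
    {"x": -0.9, "y": -0.05, "z": 0, "ax": 0, "ay": 0, "az": 0, "jaw": 0.56},
    {"x": -1, "y": -0.1, "z": 0.2, "ax": 0, "ay": 0, "az": 0, "jaw": 0.56},
    {"x": -1, "y": -0.2, "z": 0.3, "ax": 0, "ay": 0, "az": 0, "jaw": 0.56},
    {"x": -1, "y": -0.2, "z": 0.4, "ax": 0, "ay": 0, "az": 0, "jaw": 0.56},
    {"x": -1, "y": -0.2, "z": 0.4, "ax": 0, "ay": 0, "az": 0, "jaw": 0.56},
    {"x": -1, "y": -0.2, "z": 0.4, "ax": 0, "ay": 0, "az": 0, "jaw": 0.56},
    {"x": -1, "y": -0.2, "z": 0.4, "ax": 0, "ay": 0, "az": 0, "jaw": 0.56},
    {"x": -1, "y": -0.2, "z": 0.4, "ax": 0, "ay": 0, "az": 0, "jaw": 0.56}
  ]
}}

```text
time: 3.85
tool_pos: [418.6, -135.2, 197.3]
tcp_rot: [3.141, 0.001, 1.994]
contact_force: [-0.4, -0.0, 0.4]
grip_width: 71.5
finger_force: 0.0
```

```bash
python3 - <<'E'
from h import *
print(bot.get_obs()["tool_pos"])
mv(None,([463.2,-351.2,110],114.3),([463.2,-351.2,18],114.3))
E
```

```text
[ 418.61605261 -135.20752184  197.26139785]
xyz [-1.076 -0.24   0.437] a [ 0.001  0.001 -0.001]
xyz [-1.076 -0.24   0.897] a [ 0.001  0.001 -0.001]
```

Call:
{"op": "send_rows", "data": {
  "rows": [
    {"x": -0.3, "y": -0.08, "z": 0.1, "ax": 0, "ay": 0, "az": 0, "jaw": 0.56},
    {"x": -0.6, "y": -0.16, "z": 0.2, "ax": 0, "ay": 0, "az": 0, "jaw": 0.56},
    {"x": -0.9, "y": -0.24, "z": 0.3, "ax": 0, "ay": 0, "az": 0, "jaw": 0.56},
    {"x": -1, "y": -0.24, "z": 0.4, "ax": 0, "ay": 0, "az": 0, "jaw": 0.56},
    {"x": -1, "y": -0.24, "z": 0.42, "ax": 0, "ay": 0, "az": 0, "jaw": 0.56},
    {"x": -1, "y": -0.24, "z": 0.42, "ax": 0, "ay": 0, "az": 0, "jaw": 0.56},
    {"x": -1, "y": -0.24, "z": 0.42, "ax": 0, "ay": 0, "az": 0, "jaw": 0.56},
    {"x": -1, "y": -0.24, "z": 0.42, "ax": 0, "ay": 0, "az": 0, "jaw": 0.56},
    {"x": -1, "y": -0.24, "z": 0.42, "ax": 0, "ay": 0, "az": 0, "jaw": 0.56},
    {"x": -1, "y": -0.24, "z": 0.42, "ax": 0, "ay": 0, "az": 0, "jaw": 0.56}
  ]
}}

```text
time: 5.1
tool_pos: [456.5, -337.2, 113.0]
tcp_rot: [3.141, 0.0, 1.993]
contact_force: [-0.2, 0.5, -0.3]
grip_width: 72.0
finger_force: 0.0
```

```bash
python3 - <<'E'
from h import *
o=bot.get_obs();print(o["tool_pos"],o["tcp_rot"])
mv(None,([463.2,-351.2,110],114.3),([463.2,-351.2,18],114.3))
E
```

```text
[ 456.52671912 -337.1900749   112.97482469] [3.14137428e+00 3.53345143e-04 1.99335292e+00]
xyz [-0.078  0.002  0.015] a [ 0.     0.    -0.001]
xyz [-0.077  0.002  0.475] a [ 0.     0.    -0.001]
```

Call:
{"op": "send_rows", "data": {
  "rows": [
    {"x": -0.077, "y": 0.002, "z": 0.02, "ax": 0, "ay": 0, "az": 0, "jaw": 0.56},
    {"x": -0.077, "y": 0.002, "z": 0.15, "ax": 0, "ay": 0, "az": 0, "jaw": 0.56},
    {"x": -0.077, "y": 0.002, "z": 0.3, "ax": 0, "ay": 0, "az": 0, "jaw": 0.56},
    {"x": -0.077, "y": 0.002, "z": 0.42, "ax": 0, "ay": 0, "az": 0, "jaw": 0.56},
    {"x": -0.077, "y": 0.002, "z": 0.475, "ax": 0, "ay": 0, "az": 0, "jaw": 0.56},
    {"x": -0.077, "y": 0.002, "z": 0.475, "ax": 0, "ay": 0, "az": 0, "jaw": 0.56},
    {"x": -0.077, "y": 0.002, "z": 0.475, "ax": 0, "ay": 0, "az": 0, "jaw": -0.2},
    {"x": -0.077, "y": 0.002, "z": 0.475, "ax": 0, "ay": 0, "az": 0, "jaw": -0.2},
    {"x": -0.077, "y": 0.002, "z": 0.475, "ax": 0, "ay": 0, "az": 0, "jaw": -0.2},
    {"x": -0.077, "y": 0.002, "z": 0.475, "ax": 0, "ay": 0, "az": 0, "jaw": -0.2}
  ]
}}

```text
time: 6.35
tool_pos: [463.5, -351.4, 18.4]
tcp_rot: [3.141, 0.001, 1.993]
contact_force: [-0.7, 0.9, 3.9]
grip_width: 45.9
finger_force: 30.0
```

```bash
python3 - <<'E'
from h import *
o=bot.get_obs();print(o)
E
```

```text
{'time': 6.35, 'joint_positions': array([-7.80583380e-01,  6.76564746e-01,  1.59817460e+00,  2.24125197e-04,
        8.65568175e-01, -1.20309179e+00]), 'dq': array([-0.00021332,  0.00070353, -0.00246725, -0.00097773,  0.00149599,
       -0.00109421]), 'tau': array([-2.24826951e-01, -5.08097255e+01, -1.73149699e+01, -9.80050396e-02,
       -2.01839441e-02,  1.92992954e-02]), 'tool_pos': array([ 463.49164166, -351.44393382,   18.38298697]), 'tcp_rot': array([3.14097126e+00, 1.13780274e-03, 1.99315921e+00]), 'contact_force': array([-0.73031466,  0.87319465,  3.87471902]), 'moment': array([ 0.03705125, -0.04441161,  0.06748712]), 'finger_force': 29.99070480465889, 'grip_width': 45.91107910815355}
```

```bash
python3 - <<'E'
from h import *
print(W(527.7,93,195))
mv(None,([463.2,-351.2,200],114.3),([500,-165,205],98),(W(527.7,93.5,195),81.77))
E
```

```text
[535.5781225   16.50347538 195.        ]
xyz [ 0.001 -0.    -0.908] a [ 0.001  0.001 -0.002]
xyz [ 0.774  0.549 -0.934] a [0.001 0.001 0.27 ]
xyz [ 1.531  1.085 -0.884] a [0.001 0.001 0.54 ]
```

Call:
{"op": "send_rows", "data": {
  "rows": [
    {"x": 0, "y": 0, "z": -0.05, "ax": 0, "ay": 0, "az": 0, "jaw": -0.2},
    {"x": 0, "y": 0, "z": -0.2, "ax": 0, "ay": 0, "az": 0, "jaw": -0.2},
    {"x": 0, "y": 0, "z": -0.4, "ax": 0, "ay": 0, "az": 0, "jaw": -0.2},
    {"x": 0.1, "y": 0, "z": -0.6, "ax": 0, "ay": 0, "az": 0.05, "jaw": -0.2},
    {"x": 0.25, "y": 0.05, "z": -0.8, "ax": 0, "ay": 0, "az": 0.1, "jaw": -0.2},
    {"x": 0.45, "y": 0.15, "z": -0.95, "ax": 0, "ay": 0, "az": 0.15, "jaw": -0.2},
    {"x": 0.65, "y": 0.25, "z": -1, "ax": 0, "ay": 0, "az": 0.2, "jaw": -0.2},
    {"x": 0.8, "y": 0.35, "z": -1, "ax": 0, "ay": 0, "az": 0.25, "jaw": -0.2},
    {"x": 0.9, "y": 0.4, "z": -1, "ax": 0, "ay": 0, "az": 0.27, "jaw": -0.2},
    {"x": 0.9, "y": 0.4, "z": -1, "ax": 0, "ay": 0, "az": 0.27, "jaw": -0.2}
  ]
}}

```text
time: 7.6
tool_pos: [462.0, -152.8, 218.1]
tcp_rot: [-3.142, -0.0, 1.713]
contact_force: [-0.4, -0.6, -2.1]
grip_width: 45.9
finger_force: 30.0
```

```bash
python3 - <<'E'
from h import *
print(bot.get_obs()["tool_pos"])
mv(None,(W(527.7,93.5,205),81.77))
E
```

```text
[ 462.04417513 -152.84619036  218.09596559]
xyz [0.789 0.485 0.066] a [-0.    -0.     0.273]
```

Call:
{"op": "send_rows", "data": {
  "rows": [
    {"x": 0.1, "y": 0.06, "z": 0, "ax": 0, "ay": 0, "az": 0.04, "jaw": -0.2},
    {"x": 0.25, "y": 0.15, "z": 0, "ax": 0, "ay": 0, "az": 0.09, "jaw": -0.2},
    {"x": 0.42, "y": 0.25, "z": 0, "ax": 0, "ay": 0, "az": 0.15, "jaw": -0.2},
    {"x": 0.58, "y": 0.35, "z": 0, "ax": 0, "ay": 0, "az": 0.2, "jaw": -0.2},
    {"x": 0.7, "y": 0.43, "z": 0.03, "ax": 0, "ay": 0, "az": 0.25, "jaw": -0.2},
    {"x": 0.77, "y": 0.475, "z": 0.05, "ax": 0, "ay": 0, "az": 0.273, "jaw": -0.2},
    {"x": 0.789, "y": 0.485, "z": 0.066, "ax": 0, "ay": 0, "az": 0.273, "jaw": -0.2},
    {"x": 0.789, "y": 0.485, "z": 0.066, "ax": 0, "ay": 0, "az": 0.273, "jaw": -0.2},
    {"x": 0.789, "y": 0.485, "z": 0.066, "ax": 0, "ay": 0, "az": 0.273, "jaw": -0.2},
    {"x": 0.789, "y": 0.485, "z": 0.066, "ax": 0, "ay": 0, "az": 0.273, "jaw": -0.2}
  ]
}}

```text
time: 8.85
tool_pos: [536.4, 14.8, 204.8]
tcp_rot: [3.141, -0.0, 1.424]
contact_force: [0.6, 0.2, -1.9]
grip_width: 45.9
finger_force: 30.0
```

```bash
cat >> h.py <<'E'
def snap(tag):
    for n in("top","side"):
        p,d=bot.capture(n); cv2.imwrite(f"pics/{n}{tag}.png",p[:,:,::-1]); np.save(f"pics/{n}{tag}.npy",d)
    return load(tag)
def clampC(P): return np.stack([P[...,:2]@EX,P[...,:2]@EY,P[...,2]],-1)
def rng(q,lab):
    if len(q)<4: print(lab,len(q));return
    print(lab,len(q),"x %.1f..%.1f y %.1f..%.1f z %.1f..%.1f"%tuple(np.ravel([np.percentile(q[:,i],[3,97]) for i in range(3)])))
E
python3 - <<'E'
from h import *
o=bot.get_obs(); print(o["tool_pos"],o["tcp_rot"],"clamp",o["tool_pos"][:2]@EX,o["tool_pos"][:2]@EY)
mv(None,(W(527.7,93.5,205),81.77))
D=snap(1)
t=cv2.resize(D["top"][0][160:250,180:320],(780,500)[:2],interpolation=cv2.INTER_CUBIC)[:300] if 0 else cv2.resize(D["top"][0][160:250,190:310],(400,300),interpolation=cv2.INTER_CUBIC)
s=cv2.resize(D["side"][0][110:270,180:300],(390,520),interpolation=cv2.INTER_CUBIC)
O=np.zeros((520,800,3),np.uint8);O[:300,:400]=t;O[:,405:795]=s;cv2.imwrite("pics/c1.png",O)
E
```

```text
[536.38859398  14.83090718 204.78204861] [ 3.14116062e+00 -1.96125481e-05  1.42369232e+00] clamp 528.7415481550327 91.46067357574007
xyz [ 0.01  -0.005 -0.001] a [ 0.    -0.    -0.003]
```

View pics/c1.png

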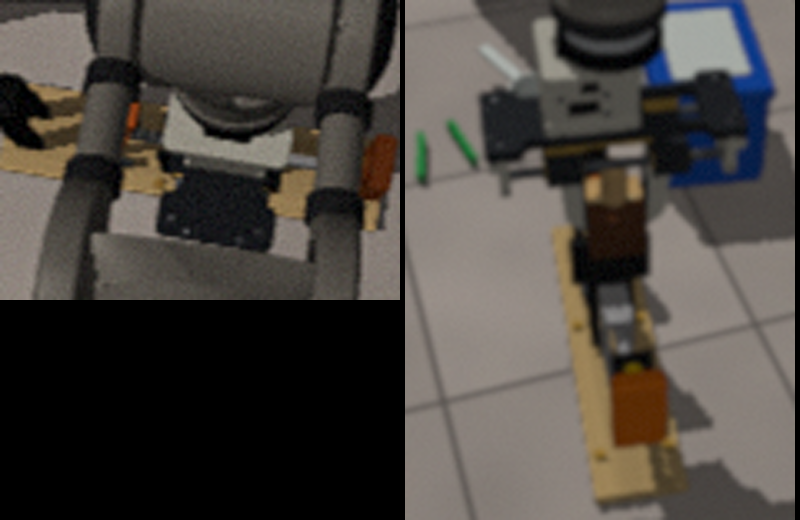

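The side view shows the held foot with its dark -y face towards the moving jaw, over the rest. I'll measure that face against the fixed jaw face in the same camera.

```bash
python3 - <<'E'
from h import *
D0=load(0);D=load(1)
im,P=D["side"];C=clampC(P)
z0=204.8-18.4
b=lambda C,x0,x1,y0,y1,z0,z1:C[(C[...,0]>x0)&(C[...,0]<x1)&(C[...,1]>y0)&(C[...,1]<y1)&(C[...,2]>z0)&(C[...,2]<z1)]
q=b(C,510,546,50,85,z0+5,z0+35); print("foot -y face",len(q),np.percentile(q[:,1],[5,25,50,75,95]), "x",np.percentile(q[:,0],[1,50,99]),np.polyfit(q[:,0],q[:,1],1))
q=b(C,495,560,50,90,z0+5,z0+35); print("x wide",np.percentile(q[:,0],[1,99]))
q=b(C,518,538,75,125,z0+43,z0+74); print("stub",len(q),q.mean(0) if len(q) else 0)
C0=clampC(D0["side"][1])
q=b(C0,497,560,110,130,108,140);print("fixed face",len(q),np.percentile(q[:,1],[5,25,50,75,95]))
q=b(C0,515,541,60,125,98,103);print("rest",np.percentile(q[:,0],[2,98]),np.percentile(q[:,1],[1,50,99]))
q=b(C,508,550,-10,-0,100,140);print("mj",len(q))
# pad: dark points around y -5..20
C0=clampC(D0["top"][1]);hs=cv2.cvtColor(D0["top"][0],cv2.COLOR_BGR2HSV)
m=(hs[...,2]<60);q=C0[m&(C0[...,1]>-14)&(C0[...,1]<40)&(C0[...,2]>110)&(C0[...,0]>500)&(C0[...,0]<550)];rng(q,"pad top")
q=b(C0,497,560,110,130,108,140);print("fixed face top",len(q),np.percentile(q[:,1],[5,25,50,75,95]))
E
```

```text
foot -y face 118 [65.53100017 66.41399756 66.92885822 67.66017656 68.59759829] x [511.7133771  528.67403057 545.60521318] [2.77732450e-03 6.55554103e+01]
x wide [496.63764756 558.21633034]
stub 74 [526.83852592  84.45419185 245.15375969]
fixed face 181 [122.15268058 123.5166126  124.43798025 125.43144423 126.48795305]
rest [518.04600724 540.50202886] [ 74.71162475  98.62422623 124.81906306]
mj 3
pad top 33 x 510.7..541.5 y 3.4..8.5 z 112.0..138.4
fixed face top 13 [121.47214194 121.53197755 121.55356597 121.5813734  121.63766793]
```

Call:
{"op": "send_rows", "data": {
  "rows": [
    {"x": 0.02, "y": -0.002, "z": 0, "ax": 0, "ay": 0, "az": -0.003, "jaw": -0.2},
    {"x": 0.02, "y": -0.002, "z": 0.05, "ax": 0, "ay": 0, "az": -0.003, "jaw": -0.2},
    {"x": 0.02, "y": -0.002, "z": 0.12, "ax": 0, "ay": 0, "az": -0.003, "jaw": -0.2},
    {"x": 0.02, "y": -0.002, "z": 0.19, "ax": 0, "ay": 0, "az": -0.003, "jaw": -0.2},
    {"x": 0.02, "y": -0.002, "z": 0.26, "ax": 0, "ay": 0, "az": -0.003, "jaw": -0.2},
    {"x": 0.02, "y": -0.002, "z": 0.32, "ax": 0, "ay": 0, "az": -0.003, "jaw": -0.2},
    {"x": 0.02, "y": -0.002, "z": 0.37, "ax": 0, "ay": 0, "az": -0.003, "jaw": -0.2},
    {"x": 0.02, "y": -0.002, "z": 0.4, "ax": 0, "ay": 0, "az": -0.003, "jaw": -0.2},
    {"x": 0.02, "y": -0.002, "z": 0.42, "ax": 0, "ay": 0, "az": -0.003, "jaw": -0.2},
    {"x": 0.02, "y": -0.002, "z": 0.42, "ax": 0, "ay": 0, "az": -0.003, "jaw": -0.2}
  ]
}}

```text
time: 10.2
tool_pos: [536.6, 19.5, 120.5]
tcp_rot: [3.142, -0.0, 1.428]
contact_force: [0.2, -0.4, -1.4]
grip_width: 45.6
finger_force: 30.0
```

```bash
python3 - <<'E'
from h import *
o=bot.get_obs(); print(o["tool_pos"],o["contact_force"],o["moment"],"clamp",o["tool_pos"][:2]@EX,o["tool_pos"][:2]@EY)
D=snap(2)
im,P=D["side"];C=clampC(P);z0=o["tool_pos"][2]-18.4
b=lambda C,x0,x1,y0,y1,z0,z1:C[(C[...,0]>x0)&(C[...,0]<x1)&(C[...,1]>y0)&(C[...,1]<y1)&(C[...,2]>z0)&(C[...,2]<z1)]
q=b(C,510,546,55,85,z0+5,z0+35); print("foot -y face",len(q),np.percentile(q[:,1],[5,50,95]),np.polyfit(q[:,0],q[:,1],1))
q=b(C,495,560,55,85,z0+5,z0+28); print("foot x",np.percentile(q[:,0],[1,50,99]))
for lo,hi in((497,503),(553,560)):
    q=b(C,lo,hi,110,130,108,140);print("fixed face",len(q),np.percentile(q[:,1],[25,50,75]) if len(q) else 0)
q=b(C,515,541,55,75,97,103);print("rest",len(q),q[:,1].min() if len(q) else 0)
s=cv2.resize(im[150:270,215:275],(300,600),interpolation=cv2.INTER_CUBIC)
t=cv2.resize(D["top"][0][160:250,190:310],(490,367),interpolation=cv2.INTER_CUBIC)
O=np.zeros((600,800,3),np.uint8);O[:,:300]=s;O[:367,305:795]=t;cv2.imwrite("pics/c2.png",O)
E
```

```text
[536.63862674  19.53649554 120.47804379] [ 0.18163918 -0.41799096 -1.40589541] [-0.15804001  0.06919087 -0.03287715] clamp 528.3154143311767 96.15359251027681
foot -y face 103 [69.47666913 71.83593786 73.4600999 ] [9.14449572e-03 6.68713867e+01]
foot x [505.78570503 527.93893477 551.75179614]
fixed face 0 0
fixed face 0 0
rest 0 0
```

View pics/c2.png

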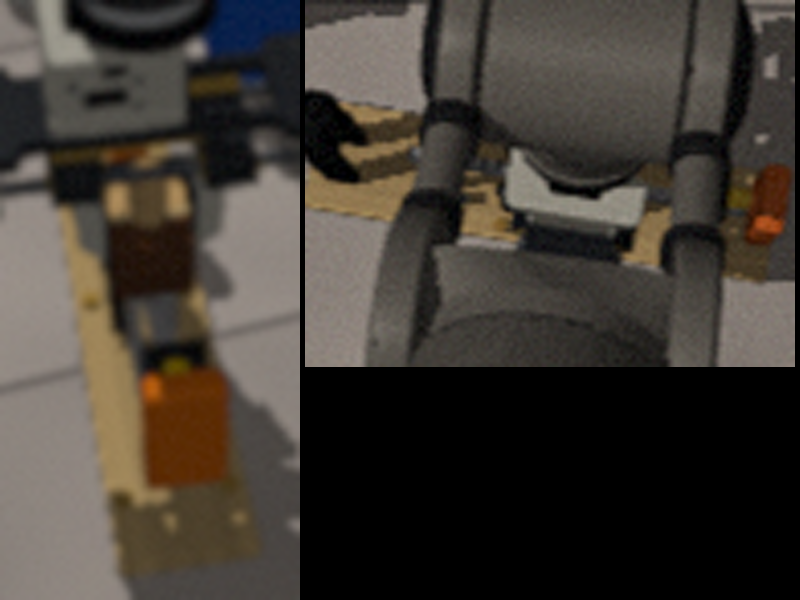

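The foot is just above the rest, centred and clear of the fixed jaw. I'll lower it and release.

Call:
{"op": "send_rows", "data": {
  "rows": [
    {"x": 0, "y": 0, "z": 0.004, "ax": 0, "ay": 0, "az": 0, "jaw": -0.2},
    {"x": 0, "y": 0, "z": 0.008, "ax": 0, "ay": 0, "az": 0, "jaw": -0.2},
    {"x": 0, "y": 0, "z": 0.011, "ax": 0, "ay": 0, "az": 0, "jaw": -0.2},
    {"x": 0, "y": 0, "z": 0.011, "ax": 0, "ay": 0, "az": 0, "jaw": -0.2},
    {"x": 0, "y": 0, "z": 0.011, "ax": 0, "ay": 0, "az": 0, "jaw": 0.1},
    {"x": 0, "y": 0, "z": 0.011, "ax": 0, "ay": 0, "az": 0, "jaw": 0.3},
    {"x": 0, "y": 0, "z": 0.011, "ax": 0, "ay": 0, "az": 0, "jaw": 0.5},
    {"x": 0, "y": 0, "z": 0.011, "ax": 0, "ay": 0, "az": 0, "jaw": 0.5},
    {"x": 0, "y": 0, "z": 0.011, "ax": 0, "ay": 0, "az": 0, "jaw": 0.5},
    {"x": 0, "y": 0, "z": 0.011, "ax": 0, "ay": 0, "az": 0, "jaw": 0.5}
  ]
}}

```text
time: 11.55
tool_pos: [536.6, 19.6, 118.3]
tcp_rot: [3.142, -0.0, 1.428]
contact_force: [-0.4, -0.4, -0.1]
grip_width: 68.5
finger_force: 0.0
```

Call:
{"op": "send_rows", "data": {
  "rows": [
    {"x": 0, "y": 0, "z": -0.05, "ax": 0, "ay": 0, "az": 0, "jaw": 0.5},
    {"x": 0, "y": 0, "z": -0.15, "ax": 0, "ay": 0, "az": 0, "jaw": 0.5},
    {"x": 0, "y": 0, "z": -0.3, "ax": 0, "ay": 0, "az": 0, "jaw": 0.5},
    {"x": 0, "y": 0, "z": -0.5, "ax": 0, "ay": 0, "az": 0, "jaw": 0.5},
    {"x": 0.1, "y": 0, "z": -0.6, "ax": 0, "ay": 0, "az": 0, "jaw": 0.4},
    {"x": 0.25, "y": 0, "z": -0.6, "ax": 0, "ay": 0, "az": 0, "jaw": 0.2},
    {"x": 0.4, "y": 0, "z": -0.6, "ax": 0, "ay": 0, "az": 0, "jaw": 0.1},
    {"x": 0.4, "y": 0, "z": -0.6, "ax": 0, "ay": 0, "az": 0, "jaw": 0.1},
    {"x": 0.4, "y": 0, "z": -0.6, "ax": 0, "ay": 0, "az": 0, "jaw": 0.1},
    {"x": 0.4, "y": 0, "z": -0.6, "ax": 0, "ay": 0, "az": 0, "jaw": 0.1}
  ]
}}

```text
time: 12.8
tool_pos: [548.0, 97.8, 238.5]
tcp_rot: [3.141, 0.0, 1.427]
contact_force: [0.2, -0.3, -0.1]
grip_width: 50.6
finger_force: 0.0
```

```bash
python3 - <<'E'
from h import *
o=bot.get_obs(); print(o["time"],o["tool_pos"],o["tcp_rot"],o["contact_force"],"clamp",o["tool_pos"][:2]@EX,o["tool_pos"][:2]@EY)
D=snap(3)
b=lambda C,x0,x1,y0,y1,z0,z1:C[(C[...,0]>x0)&(C[...,0]<x1)&(C[...,1]>y0)&(C[...,1]<y1)&(C[...,2]>z0)&(C[...,2]<z1)]
im,P=D["side"];C=clampC(P)
q=b(C,508,548,60,85,106,134); print("foot -y face",len(q),np.percentile(q[:,1],[5,50,95]),np.polyfit(q[:,0],q[:,1],1),"x",np.percentile(q[:,0],[1,50,99]))
for n in D:
    C=clampC(D[n][1])
    for lo,hi in((137,143),(170,178)):
        q=b(C,500,556,66,121,lo,hi)
        if len(q)>5: print(n,lo,len(q),"mean",q.mean(0),cv2.minAreaRect(q[:,:2].astype(np.float32)))
s=cv2.resize(im[130:265,205:280],(333,600),interpolation=cv2.INTER_CUBIC)
t=cv2.resize(D["top"][0][170:240,190:310],(460,268),interpolation=cv2.INTER_CUBIC)
O=np.zeros((600,800,3),np.uint8);O[:,:333]=s;O[:268,338:798]=t;cv2.imwrite("pics/c3.png",O)
E
```

```text
12.8 [547.98781957  97.84708402 238.4914484 ] [3.14144523e+00 1.64303451e-04 1.42660769e+00] [ 0.18660298 -0.25904866 -0.10628472] clamp 528.3377882048371 175.282297446375
foot -y face 100 [69.70508142 71.63820788 73.2799006 ] [1.12995952e-02 6.55630775e+01] x [509.92276601 528.19025263 545.98331767]
top 137 251 mean [526.20841312  93.29776462 139.90556697] ((526.94091796875, 94.5877914428711), (46.11925506591797, 51.528602600097656), 0.2578233480453491)
top 170 61 mean [526.38261754  94.37864395 173.71973704] ((526.4271850585938, 94.13288879394531), (19.826833724975586, 19.97252655029297), 10.930770874023438)
side 137 163 mean [527.55901479  90.33662073 140.07231997] ((528.5489501953125, 95.25515747070312), (45.4286003112793, 51.09806442260742), 0.6361925601959229)
side 170 43 mean [528.40606691  95.12520751 173.81940874] ((528.7211303710938, 95.9127197265625), (18.94363021850586, 19.75629234313965), 45.115962982177734)
```

View pics/c3.png

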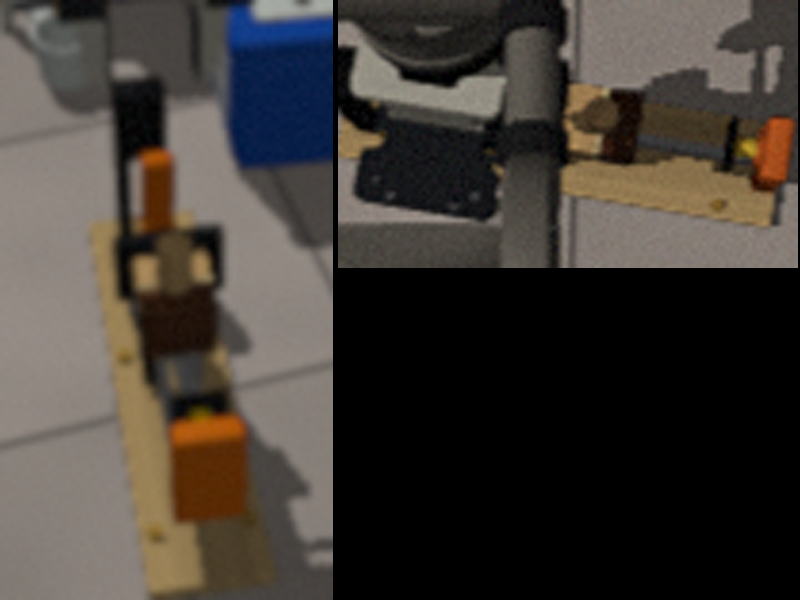

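The foot stands squarely on the rest, tops at 140 and 174 mm and centre within about 1 mm. Next I'll pinch the trigger.

```bash
cat >> h.py <<'E'
PX,PY,PZ=527.9,197.0,20.0
def trig(phi,r=121):
    a=phi-0.17; return (W(PX,PY+r*np.sin(a),PZ+r*np.cos(a)),81.77,-np.degrees(a))
E
python3 - <<'E'
from h import *
print(trig(0))
mv(None,trig(0,190),trig(0,121))
mv(trig(0),*[trig(p) for p in(.07,.14,.21,.28,.33)])
E
```

```text
(array([547.73299269,  99.14355186, 139.2557568 ]), 81.77, np.float64(9.740282517223996))
xyz [-0.053 -0.002  0.156] a [ 0.     0.162 -0.001]
xyz [ 0.006 -0.002  0.496] a [ 0.     0.162 -0.001]
cmd-meas [ -0.3   1.2 -99.2] [-0.  -9.7  0. ]
xyz [ 0.042 -0.     0.001] a [-0.    -0.067 -0.   ]
xyz [ 0.084 -0.     0.006] a [-0.    -0.134 -0.   ]
xyz [0.126 0.    0.013] a [-0.    -0.201 -0.   ]
xyz [0.167 0.    0.024] a [-0.    -0.267 -0.   ]
xyz [0.196 0.    0.033] a [-0.    -0.315 -0.   ]
```

Call:
{"op": "send_rows", "data": {
  "rows": [
    {"x": -0.03, "y": -0.002, "z": 0.08, "ax": 0, "ay": 0.08, "az": 0, "jaw": 0.1},
    {"x": -0.053, "y": -0.002, "z": 0.156, "ax": 0, "ay": 0.162, "az": 0, "jaw": 0.1},
    {"x": -0.035, "y": -0.002, "z": 0.26, "ax": 0, "ay": 0.162, "az": 0, "jaw": 0.1},
    {"x": -0.018, "y": -0.002, "z": 0.36, "ax": 0, "ay": 0.162, "az": 0, "jaw": 0.1},
    {"x": 0, "y": -0.002, "z": 0.46, "ax": 0, "ay": 0.162, "az": 0, "jaw": 0.1},
    {"x": 0.006, "y": -0.002, "z": 0.496, "ax": 0, "ay": 0.162, "az": 0, "jaw": 0.1},
    {"x": 0.006, "y": -0.002, "z": 0.496, "ax": 0, "ay": 0.162, "az": 0, "jaw": -0.4},
    {"x": 0.006, "y": -0.002, "z": 0.496, "ax": 0, "ay": 0.162, "az": 0, "jaw": -0.8},
    {"x": 0.006, "y": -0.002, "z": 0.496, "ax": 0, "ay": 0.162, "az": 0, "jaw": -0.8},
    {"x": 0.006, "y": -0.002, "z": 0.496, "ax": 0, "ay": 0.162, "az": 0, "jaw": -0.8}
  ]
}}

```text
time: 14.15
tool_pos: [548.9, 99.8, 139.9]
tcp_rot: [3.139, -0.17, 1.428]
contact_force: [4.2, -1.3, 0.6]
grip_width: 22.0
finger_force: 30.0
```

```bash
cat >> h.py <<'E'
def gap(tag):
    o=bot.get_obs(); print(o["time"],o["tool_pos"].round(1),o["tcp_rot"].round(3),"F clamp",(o["contact_force"][:2]@EX).round(1),(o["contact_force"][:2]@EY).round(1),o["contact_force"][2].round(1),o["grip_width"],o["finger_force"])
    D=snap(tag)
    for n in D:
        im,P=D[n];C=clampC(P);hs=cv2.cvtColor(im,cv2.COLOR_BGR2HSV)
        org=(hs[...,0]<14)&(hs[...,1]>150)&(hs[...,2]>70)
        bx=(C[...,0]>508)&(C[...,0]<548)&(C[...,1]<125)&(C[...,1]>-50)
        rng(C[bx&org&(C[...,2]>139)&(C[...,2]<147)],n+" mj top")
        j=np.percentile(C[bx&org&(C[...,2]>139)&(C[...,2]<147)][:,1],97)
        rng(C[bx&(hs[...,2]<60)&(hs[...,1]<110)&(C[...,1]>j)&(C[...,1]<j+40)&(C[...,2]>126)&(C[...,2]<139)&(C[...,1]<75)],n+" pad top")
        q=C[bx&(abs(C[...,2]-140)<3)&(C[...,1]>66)]; rng(q,n+" foot top") 
        q=C[bx&(abs(C[...,2]-174)<4)&(C[...,1]>66)]; rng(q,n+" stub")
    return D
E
python3 - <<'E'
from h import *
gap(4)
E
```

```text
14.15 [548.9  99.8 139.9] [ 3.139 -0.17   1.428] F clamp 4.3 -0.7 0.6 22.04270302403312 30.006625056266785
top mj top 96 x 509.4..546.4 y -31.0..-16.3 z 139.7..145.3
top pad top 14 x 511.5..544.5 y 4.0..8.4 z 130.4..138.5
top foot top 105 x 508.8..535.6 y 80.2..119.2 z 137.5..142.0
top stub 45 x 516.6..530.6 y 86.1..104.2 z 171.6..176.6
side mj top 21 x 508.1..547.2 y -31.6..-13.7 z 139.5..144.8
side pad top 38 x 514.4..545.3 y 4.9..10.2 z 127.7..138.4
side foot top 144 x 508.8..546.7 y 70.9..122.2 z 137.7..142.6
side stub 41 x 520.2..538.7 y 86.0..104.1 z 170.8..176.7
```

Call:
{"op": "send_rows", "data": {
  "rows": [
    {"x": 0.042, "y": 0.003, "z": 0.001, "ax": 0, "ay": -0.067, "az": 0, "jaw": -0.8},
    {"x": 0.084, "y": 0.003, "z": 0.006, "ax": 0, "ay": -0.134, "az": 0, "jaw": -0.8},
    {"x": 0.126, "y": 0.003, "z": 0.013, "ax": 0, "ay": -0.2, "az": 0, "jaw": -0.8},
    {"x": 0.167, "y": 0.003, "z": 0.024, "ax": 0, "ay": -0.267, "az": 0, "jaw": -0.8},
    {"x": 0.193, "y": 0.003, "z": 0.032, "ax": 0, "ay": -0.31, "az": 0, "jaw": -0.8},
    {"x": 0.193, "y": 0.003, "z": 0.032, "ax": 0, "ay": -0.31, "az": 0, "jaw": -0.8},
    {"x": 0.193, "y": 0.003, "z": 0.032, "ax": 0, "ay": -0.31, "az": 0, "jaw": -0.8},
    {"x": 0.193, "y": 0.003, "z": 0.032, "ax": 0, "ay": -0.31, "az": 0, "jaw": -0.8},
    {"x": 0.193, "y": 0.003, "z": 0.032, "ax": 0, "ay": -0.31, "az": 0, "jaw": -0.8},
    {"x": 0.193, "y": 0.003, "z": 0.032, "ax": 0, "ay": -0.31, "az": 0, "jaw": -0.8}
  ]
}}

```text
time: 15.5
tool_pos: [554.5, 138.1, 140.2]
tcp_rot: [3.14, 0.155, 1.427]
contact_force: [2.5, -3.1, 4.6]
grip_width: 22.1
finger_force: 30.0
```

```bash
python3 - <<'E'
from h import *
gap(5)
mv(None,trig(0),trig(.01),trig(.33))
mv(trig(.33),*[trig(p) for p in(.26,.19,.12,.05,0)])
E
```

```text
15.5 [554.5 138.1 140.2] [3.14  0.155 1.427] F clamp 2.9 -2.7 4.6 22.055776528598603 30.00149041414261
top mj top 96 x 509.3..546.1 y -17.3..-1.3 z 139.9..145.7
top pad top 14 x 512.1..543.5 y 19.1..23.3 z 129.5..138.0
top foot top 230 x 508.9..547.2 y 70.3..119.8 z 137.5..142.5
top stub 60 x 517.4..535.6 y 84.6..104.0 z 170.8..176.1
side mj top 25 x 509.5..547.4 y -16.9..25.6 z 140.5..145.2
side pad top 0
side foot top 151 x 508.9..546.9 y 70.4..122.4 z 137.4..142.4
side stub 44 x 518.4..538.6 y 88.1..105.6 z 170.6..175.5
xyz [-0.195 -0.006  0.035] a [0.002 0.31  0.   ]
xyz [-0.189 -0.006  0.033] a [0.002 0.3   0.   ]
xyz [ 0.002 -0.006  0.003] a [ 0.002 -0.005 -0.   ]
cmd-meas [-1.1  0.4 -0.7] [-0.1  0.3  0. ]
xyz [-0.042  0.     0.001] a [0.    0.067 0.   ]
xyz [-0.084  0.     0.006] a [0.    0.134 0.   ]
xyz [-0.126 -0.     0.013] a [ 0.     0.201 -0.   ]
xyz [-0.167 -0.     0.024] a [ 0.     0.267 -0.   ]
xyz [-0.196 -0.     0.033] a [0.    0.315 0.   ]
```

Call:
{"op": "send_rows", "data": {
  "rows": [
    {"x": -0.05, "y": -0.002, "z": 0.001, "ax": 0, "ay": 0.08, "az": 0, "jaw": -0.8},
    {"x": -0.1, "y": -0.003, "z": 0.01, "ax": 0, "ay": 0.16, "az": 0, "jaw": -0.8},
    {"x": -0.15, "y": -0.003, "z": 0.02, "ax": 0, "ay": 0.24, "az": 0, "jaw": -0.8},
    {"x": -0.193, "y": -0.003, "z": 0.033, "ax": 0, "ay": 0.31, "az": 0, "jaw": -0.8},
    {"x": -0.193, "y": -0.003, "z": 0.033, "ax": 0, "ay": 0.31, "az": 0, "jaw": -0.8},
    {"x": -0.15, "y": -0.003, "z": 0.02, "ax": 0, "ay": 0.24, "az": 0, "jaw": -0.8},
    {"x": -0.1, "y": -0.003, "z": 0.01, "ax": 0, "ay": 0.16, "az": 0, "jaw": -0.8},
    {"x": -0.05, "y": -0.003, "z": 0.001, "ax": 0, "ay": 0.08, "az": 0, "jaw": -0.8},
    {"x": 0, "y": -0.003, "z": 0, "ax": 0, "ay": 0, "az": 0, "jaw": -0.8},
    {"x": 0, "y": -0.003, "z": 0, "ax": 0, "ay": 0, "az": 0, "jaw": -0.8}
  ]
}}

```text
time: 16.85
tool_pos: [554.6, 139.4, 139.9]
tcp_rot: [3.138, 0.158, 1.43]
contact_force: [5.3, -3.6, 4.7]
grip_width: 21.9
finger_force: 30.0
```

```bash
python3 - <<'E'
from h import *
gap(6)
E
```

```text
16.85 [554.6 139.4 139.9] [3.138 0.158 1.43 ] F clamp 5.8 -2.8 4.7 21.866087843920948 30.0031578540802
top mj top 95 x 510.3..546.3 y 3.3..18.6 z 139.9..145.7
top pad top 10 x 512.3..544.1 y 39.4..43.6 z 130.3..138.5
top foot top 219 x 509.0..546.8 y 70.4..119.7 z 137.4..142.5
top stub 60 x 517.4..535.5 y 85.7..103.9 z 171.0..176.7
side mj top 26 x 508.5..547.7 y 3.0..37.7 z 140.0..145.0
side pad top 28 x 514.2..543.9 y 40.1..45.2 z 128.2..137.4
side foot top 143 x 508.7..546.7 y 71.6..122.0 z 137.6..142.6
side stub 43 x 519.8..537.0 y 86.4..106.1 z 171.2..176.8
```

Call:
{"op": "send_rows", "data": {
  "rows": [
    {"x": -0.05, "y": 0.004, "z": 0.001, "ax": 0, "ay": 0.08, "az": 0, "jaw": -0.8},
    {"x": -0.1, "y": 0.007, "z": 0.01, "ax": 0, "ay": 0.16, "az": 0, "jaw": -0.8},
    {"x": -0.15, "y": 0.007, "z": 0.02, "ax": 0, "ay": 0.24, "az": 0, "jaw": -0.8},
    {"x": -0.193, "y": 0.007, "z": 0.033, "ax": 0, "ay": 0.31, "az": 0, "jaw": -0.8},
    {"x": -0.193, "y": 0.007, "z": 0.033, "ax": 0, "ay": 0.31, "az": 0, "jaw": -0.8},
    {"x": -0.15, "y": 0.007, "z": 0.02, "ax": 0, "ay": 0.24, "az": 0, "jaw": -0.8},
    {"x": -0.1, "y": 0.007, "z": 0.01, "ax": 0, "ay": 0.16, "az": 0, "jaw": -0.8},
    {"x": -0.05, "y": 0.007, "z": 0.001, "ax": 0, "ay": 0.08, "az": 0, "jaw": -0.8},
    {"x": 0, "y": 0.007, "z": 0, "ax": 0, "ay": 0, "az": 0, "jaw": -0.8},
    {"x": 0, "y": 0.007, "z": 0, "ax": 0, "ay": 0, "az": 0, "jaw": -0.8}
  ]
}}

```text
time: 18.2
tool_pos: [554.7, 139.4, 139.7]
tcp_rot: [3.141, 0.158, 1.43]
contact_force: [-0.4, -3.8, 7.1]
grip_width: 21.7
finger_force: 30.0
```

```bash
python3 - <<'E'
from h import *
gap(7)
E
```

```text
18.2 [554.7 139.4 139.7] [3.141 0.158 1.43 ] F clamp 0.2 -3.8 7.1 21.727973451580805 30.002098381519318
top mj top 95 x 509.7..546.6 y 23.4..38.7 z 139.5..145.2
top pad top 15 x 511.4..544.9 y 60.2..72.4 z 135.6..138.9
top foot top 216 x 508.9..546.7 y 70.4..119.6 z 137.7..142.4
top stub 60 x 517.3..535.9 y 84.6..104.0 z 170.6..176.5
side mj top 27 x 509.4..547.4 y 24.3..52.7 z 140.3..144.7
side pad top 31 x 514.4..542.0 y 59.1..66.3 z 127.2..138.1
side foot top 144 x 508.7..546.6 y 71.2..122.1 z 137.6..142.7
side stub 42 x 520.1..537.0 y 87.3..106.6 z 170.6..175.7
```

Call:
{"op": "send_rows", "data": {
  "rows": [
    {"x": -0.05, "y": 0, "z": 0.001, "ax": 0, "ay": 0.08, "az": 0, "jaw": -0.8},
    {"x": -0.1, "y": 0, "z": 0.01, "ax": 0, "ay": 0.16, "az": 0, "jaw": -0.8},
    {"x": -0.15, "y": 0, "z": 0.02, "ax": 0, "ay": 0.24, "az": 0, "jaw": -0.8},
    {"x": -0.193, "y": 0, "z": 0.033, "ax": 0, "ay": 0.31, "az": 0, "jaw": -0.8},
    {"x": -0.193, "y": 0, "z": 0.033, "ax": 0, "ay": 0.31, "az": 0, "jaw": -0.8},
    {"x": -0.16, "y": 0, "z": 0.023, "ax": 0, "ay": 0.255, "az": 0, "jaw": -0.8},
    {"x": -0.12, "y": 0, "z": 0.013, "ax": 0, "ay": 0.19, "az": 0, "jaw": -0.8},
    {"x": -0.09, "y": 0, "z": 0.007, "ax": 0, "ay": 0.143, "az": 0, "jaw": -0.8},
    {"x": -0.075, "y": 0, "z": 0.004, "ax": 0, "ay": 0.12, "az": 0, "jaw": -0.8},
    {"x": -0.075, "y": 0, "z": 0.004, "ax": 0, "ay": 0.12, "az": 0, "jaw": -0.8}
  ]
}}

```text
time: 19.55
tool_pos: [552.4, 123.4, 141.1]
tcp_rot: [3.142, 0.031, 1.428]
contact_force: [-1.1, -3.2, 5.3]
grip_width: 22.0
finger_force: 30.0
```

```bash
python3 - <<'E'
from h import *
D=gap(8)
s=cv2.resize(D["side"][0][140:260,210:275],(325,600),interpolation=cv2.INTER_CUBIC)
t=cv2.resize(D["top"][0][180:230,230:310],(470,294),interpolation=cv2.INTER_CUBIC)
O=np.zeros((600,800,3),np.uint8);O[:,:325]=s;O[:294,330:800]=t;cv2.imwrite("pics/c8.png",O)
E
```

```text
19.55 [552.4 123.4 141.1] [3.142 0.031 1.428] F clamp -0.6 -3.3 5.3 21.97787094431581 30.000607073307037
top mj top 100 x 509.3..545.7 y 33.4..49.3 z 139.6..146.0
top pad top 11 x 510.6..542.5 y 65.3..69.6 z 135.1..137.5
top foot top 237 x 509.1..546.8 y 69.2..120.3 z 137.3..142.3
top stub 58 x 518.0..535.8 y 86.7..104.5 z 170.4..175.5
side mj top 11 x 511.0..547.8 y 34.3..86.7 z 139.5..144.0
side pad top 0
side foot top 154 x 508.8..547.1 y 67.9..121.8 z 137.6..142.5
side stub 41 x 519.0..537.3 y 87.2..106.2 z 171.9..176.6
```

View pics/c8.png

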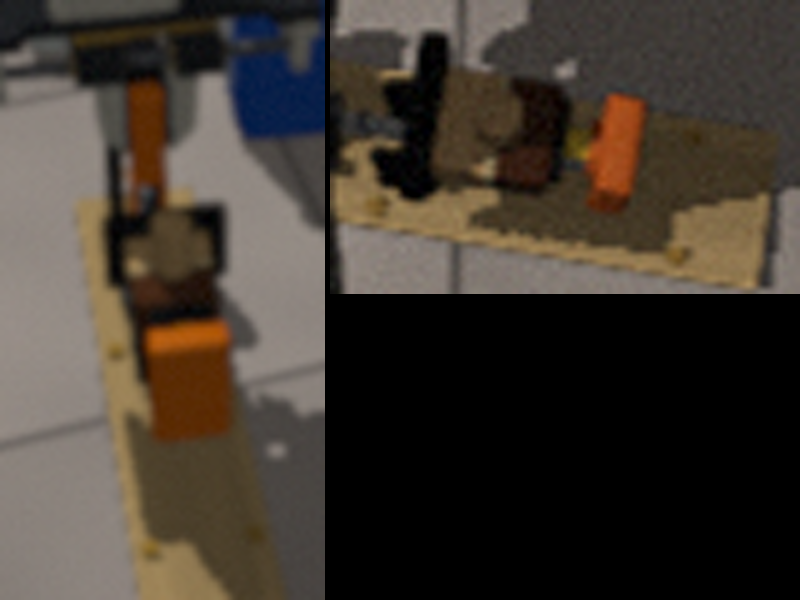

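Call:
{"op": "send_rows", "data": {
  "rows": [
    {"x": 0.009, "y": 0, "z": 0, "ax": 0, "ay": -0.014, "az": 0, "jaw": -0.8},
    {"x": 0.018, "y": 0, "z": 0, "ax": 0, "ay": -0.028, "az": 0, "jaw": -0.8},
    {"x": 0.027, "y": 0, "z": 0.001, "ax": 0, "ay": -0.043, "az": 0, "jaw": -0.8},
    {"x": 0.035, "y": 0, "z": 0.001, "ax": 0, "ay": -0.056, "az": 0, "jaw": -0.8},
    {"x": 0.035, "y": 0, "z": 0.001, "ax": 0, "ay": -0.056, "az": 0, "jaw": -0.8},
    {"x": 0.035, "y": 0, "z": 0.001, "ax": 0, "ay": -0.056, "az": 0, "jaw": -0.8},
    {"x": 0.035, "y": 0, "z": 0.001, "ax": 0, "ay": -0.056, "az": 0, "jaw": -0.8},
    {"x": 0.035, "y": 0, "z": 0.001, "ax": 0, "ay": -0.056, "az": 0, "jaw": -0.8},
    {"x": 0.035, "y": 0, "z": 0.001, "ax": 0, "ay": -0.056, "az": 0, "jaw": -0.8},
    {"x": 0.035, "y": 0, "z": 0.001, "ax": 0, "ay": -0.056, "az": 0, "jaw": -0.8}
  ]
}}

```text
time: 20.9
tool_pos: [553.3, 129.9, 140.8]
tcp_rot: [-3.141, 0.089, 1.427]
contact_force: [-1.0, -2.8, 5.5]
grip_width: 22.0
finger_force: 30.0
```

```bash
python3 - <<'E'
from h import *
D=gap(9)
s=cv2.resize(D["side"][0][140:260,210:275],(325,600),interpolation=cv2.INTER_CUBIC)
t=cv2.resize(D["top"][0][180:230,230:310],(470,294),interpolation=cv2.INTER_CUBIC)
O=np.zeros((600,800,3),np.uint8);O[:,:325]=s;O[:294,330:800]=t;cv2.imwrite("pics/c9.png",O)
E
```

```text
20.9 [553.3 129.9 140.8] [-3.141  0.089  1.427] F clamp -0.6 -3.0 5.5 22.009797960065285 30.000880658626556
top mj top 97 x 509.1..546.2 y 37.4..53.1 z 139.5..145.6
top pad top 14 x 511.6..542.0 y 65.4..73.4 z 133.6..137.8
top foot top 232 x 508.9..547.0 y 69.9..120.4 z 137.4..142.7
top stub 58 x 517.9..535.5 y 86.6..104.3 z 170.7..176.2
side mj top 19 x 508.8..547.5 y 38.0..87.4 z 140.7..144.2
side pad top 0
side foot top 157 x 508.9..547.1 y 68.0..120.1 z 137.2..142.1
side stub 41 x 518.7..537.2 y 87.2..105.0 z 171.4..176.7
```

View pics/c9.png

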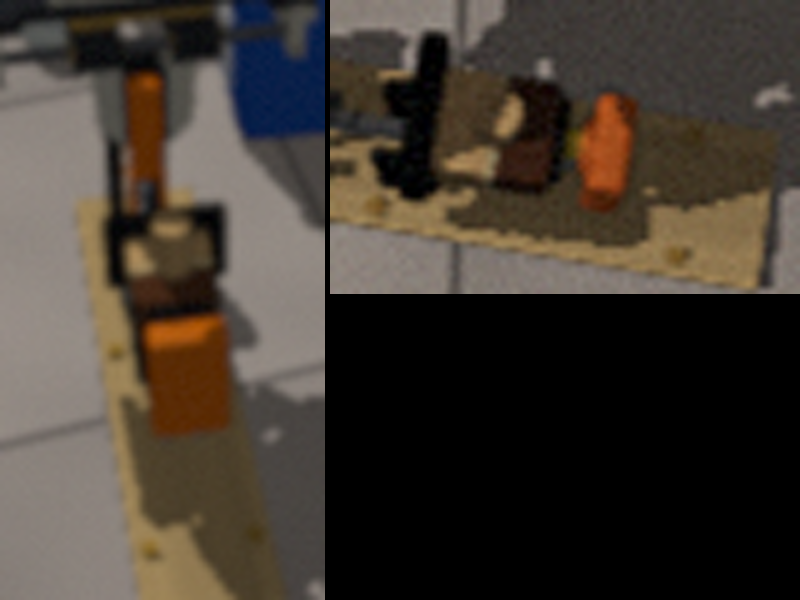

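The jaw moved 3.9 mm with the foot standing still, so the pad is in by about 8 mm. The foot is upright against the fixed jaw and the trigger is still held, so I'm handing in.

```bash
python3 -c "
from plant import bot
print(bot.close_job())"
```

```text
the job is handed in; nothing more can be done
None
```

I handed the job in with the middle-sized foot upright on the rest, pressed against the fixed jaw with the pad in by about 8 mm (measured from the pictures), and the trigger still held squeezed; no verdict came back.

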